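# Unhook a spray-booth hanger and bin its parts

### The job

The steel strip hook on the mixing-room bench is caught in the long slot of the two-bar shackle. Twist the hook free and lift it off, leaving the shackle lying flat about where it is on the bench, and put the hook fully inside the long narrow tray. Then put the shackle flat on the floor of the square bin, so that each part lies alone in its own container, released and at rest.

Things in the scene. Friction and masses are not known exactly. Their poses are not given: they have to be found in the camera images.
- hook: Angular S-hook of steel strip (16 mm wide along y, 6 mm thick), 160 g, standing upright. Origin: underside of its middle upright, 42 mm tall; z up. At the upright's foot a flat toe runs 45 mm along +x (z 0-6 mm); at its top a level arm runs 108 mm along -x (z 36-42 mm) to a leg that goes straight down to z = 0. A shorter hook lying on its side is not meant.
- hook_foot (a point): Lower end of the leg at the end of the hook's long arm, 108 mm from the hook's origin along its -x; axes as the hook's.
- hook_grip (a point): Good place to grip the hook's arm from above, across its 16 mm width (along y): mid-thickness of the arm, 82 mm from the origin along -x, 39 mm above the hook's underside, clear of the shackle; about 45 mm from the hook's centre of mass.
- shackle: Two-bar shackle, loose, flat on the bench, 66 (x) x 128 (y) x 26 mm tall, 260 g: two round steel bars, 10 mm thick, along y at x = -25 and +25 mm, centres 20 mm above the underside, between aluminium end blocks (66 x 14 x 26 mm, centred at y = -57 and +57 mm). Origin: centre of the underside, z up. Once free, grip it by the middle of a bar, across x, one finger in the slot.
- slot (a point): Centre of the shackle's slot, 40 (x) x 100 mm (y), at bar height; axes as the shackle's. At the start the hook's upright stands near it, its toe under the +x bar (15 mm free below) and showing beyond: a straight lift drags the shackle along. Raised 4 mm and turned 90 degrees about its upright, either way, the toe lies along the slot and the hook lifts straight out.
- long_tray: Long narrow open tray of grey plastic, fixed, 230 mm (x) by 130 mm (y) by 45 mm high, walls and floor 5 mm thick. Origin at the centre of its underside, x along its length, z up.
- square_bin: Square deep open bin of grey plastic, fixed, 190 x 190 mm, 60 mm high, walls and floor 5 mm thick. Origin at the centre of its underside, axes along its sides, z up. Tray and bin stand on the two sides of the bench and may be swapped.
Things that resemble listed ones, but are neither listed nor needed, are in the scene too. Several things have the shape of the shackle; the one meant has the colours described above.

How it is judged:
By the outcome, as a careful person would: the job done as asked, in the order asked, and still so for the second after the job is handed in, with the robot touching nothing.
It also fails if it takes over 58 s, if anything falls off the work surface, if the arm or the gripper's body presses on something with over 40 N, if the wrist force passes 120 N, or if a joint passes its speed limit or range.

### The arm

A 6-joint arm with a two-finger parallel gripper is mounted at the origin on the work surface. World frame = base frame: x ahead of the robot, y to its left, z up, the work surface at z = 0. Lengths are in mm, angles in rad, forces in N, time in s.
With the tool pointing down it reaches from about 325 to 925 mm from the base axis. Payload 3.1 kg.
Tool frame: the origin (TCP) lies between the finger pads; the fingertips stand 19 mm ahead of it and the grasp point (between the pads) is the TCP (nose_length is the z of the fingertips in the tool frame, in mm); z points along the fingers, y is the line along which they close (so a half turn about z gives the same grasp; the last joint's range is limited). The gripper opens to 85 mm and grips with 20 to 120 N. Pads are 22 mm wide; open, the fingers measure 114 mm over their backs; the gripper's body (76 mm by 85 mm) begins 54 mm behind the grasp point. The pads swing forward as they close: fully open they stand 13 mm farther back than shut.
Start: joints at [1.134, 0.217, 1.613, -0, 1.311, -0.112], TCP at [199.431, 592.34, 250.3] pointing down, gripper open.
Joint ranges: [-2.75, 2.75], [-0.78, 2.1], [0.31, 2.55], [-1.13, 4.27], [0.13, 2.63], [-2.58, 2.58]. Speed limits (rad/s): [2.79, 2.79, 3.14, 3.14, 3.14, 3.14].

### API

Orientations are given as a unit quaternion [x, y, z, w].
In Python, from workcell import observe, get_image, camera_info, hand_in, nose_length gives the robot as it stands. The module is installed in compiled form; this text tells all that it offers.
- The arm moves only by the shell command python3 -m jog 'ROWS' [OPENING] [FORCE]. ROWS is a JSON object whose one key "targets" holds one flat list of numbers, 6 for each row, row after row: the shift along the world's x, y, z in mm, then the turn, a rotation vector about the world's x, y, z in degrees. In form: {"targets": [x, y, z, wx, wy, wz, x, y, z, wx, wy, wz, ...]}. A call has 1 to 8 rows; each row is the pose to reach, as a shift and turn from the pose commanded when the call began; what a row does not reach only later rows make up. A row lasts 1/12 s, in which the tool goes at most 41.7 mm and 7.16 degrees, less where a joint would pass 70% of its speed; a pose out of reach is approached as far as the arm can. A call with a gripper value outside its range is refused whole. OPENING is the closure, from 0 (fully open) to 1 (shut), set as the call begins (- or left out, the last holds). The fingers move at their own pace and stop on an object; FORCE is the grip in N (left out, the last holds). Time passes only in rows, so rows that repeat a pose let the fingers close. It gives the time, the measured TCP pose, the force, the opening and the grip force at its end, in the units of the state.
- observe(): the state, without advancing time (a new reading comes with each control period).
- get_image(name): name is "scene" or "top" or "wrist"; returns the picture (400x640x3 uint8, red, green, blue); there is no depth.
- camera_info(name): a dict with "intrinsics" (3x3 intrinsics, pixels), "k1" (the pictures are not rectified: a ray, as slopes to the right and down, at radius r is drawn at 1 + k1 r^2 times it, then the intrinsics apply), "pose" (4x4, takes a point from camera to world coordinates); the wrist camera has in their place "mount" (4x4, takes a point from camera to tool coordinates, whose origin is the TCP and whose axes are the flange's). Camera axes: x right, y down, z forward; pixel columns grow to the right and rows downward; lengths in mm; the calibration is good to about 2 mm. A picture is of the moment at which its call begins: read the wrist's pose just before it. camera_info takes no time and is no camera call.
- hand_in(): hands the job in; it is judged then, once.
The state is a dict: "time": time; "qpos": joint angles; "dq": joint speeds; "joint_torque": joint torques, N m; "position": TCP position; "orientation": TCP orientation; "wrist_force": force on the tool from outside, world axes, zero at the start; "torque": the same for the moment, N m; "opening": finger opening in mm; "gripper_force": force on a finger pad.
Only numpy, scipy, OpenCV 4.12 (cv2) and the standard library are available. Lean on these libraries where they do the work, as an engineer would, in place of code of your own. Each camera call takes 0.05 s, during which the arm holds its last target. There are 200 camera calls.

## Working session

There is one attempt and no reset: what is moved stays moved. The work goes in short steps, Python scripts to look and compute and a shell command to move; the robot and the scene stay as the last step left them, time stands still between calls to the robot, and variables do not carry over. Pictures are saved under pics/ and viewed, at most 10 in all, crops included, and the job is handed in when it is done.

```bash
mkdir -p pics; cat > h.py <<'E'
import numpy as np, cv2
from workcell import observe, get_image, camera_info, hand_in, nose_length
from scipy.spatial.transform import Rotation as R
def cam(n, s=None):
    c=camera_info(n)
    if 'pose' in c: T=np.array(c['pose'])
    else:
        s=s or observe(); W=np.eye(4); W[:3,:3]=R.from_quat(s['orientation']).as_matrix(); W[:3,3]=s['position']; T=W@np.array(c['mount'])
    return np.array(c['intrinsics']),c['k1'],T
def ray(C,px):
    K,k1,T=C
    p=cv2.undistortPoints(np.array(px,float).reshape(-1,1,2),K,np.array([k1,0,0,0.]))[:,0]
    return T[:3,3],(np.c_[p,np.ones(len(p))])@T[:3,:3].T
def onz(C,px,z):
    o,d=ray(C,px); return o+d*((z-o[2])/d[:,2])[:,None]
def proj(C,P):
    K,k1,T=C; q=(np.atleast_2d(P)-T[:3,3])@T[:3,:3]
    return cv2.projectPoints(q,np.zeros(3),np.zeros(3),K,np.array([k1,0,0,0.]))[0][:,0]
def snap(n,f):
    s=observe(); im=get_image(n); cv2.imwrite('pics/'+f,im[:,:,::-1]); return im,cam(n,s)
E
python3 - <<'E'
from h import *
for n in('top','scene'):
    im,C=snap(n,n+'0.png'); print(n,C[1],C[2].round(2).tolist())
s=observe();print(s['time'],s['orientation'],nose_length)
E
```

```text
top -0.02973312126262966 [[-0.02, -0.98, 0.18, 266.84], [-1.0, 0.02, -0.02, 19.13], [0.02, -0.18, -0.98, 1099.4], [0.0, 0.0, 0.0, 1.0]]
scene -0.09604583575249903 [[0.72, 0.39, -0.57, 1076.63], [0.69, -0.38, 0.61, -670.43], [0.03, -0.84, -0.54, 648.6], [0.0, 0.0, 0.0, 1.0]]
0.1 [ 1.61674941e-01  9.86843435e-01 -1.07437567e-03 -3.06850100e-04] 19.0
```

View pics/top0.png

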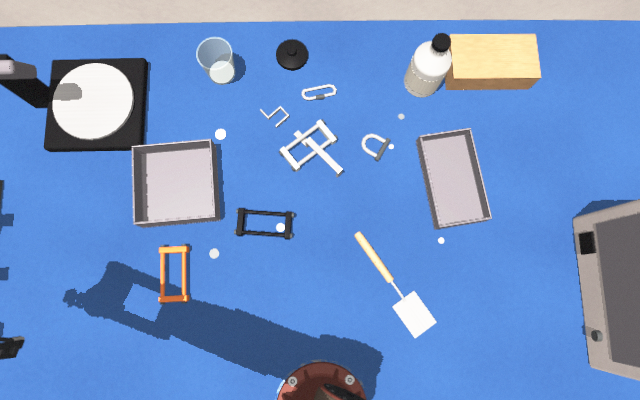

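View pics/scene0.png

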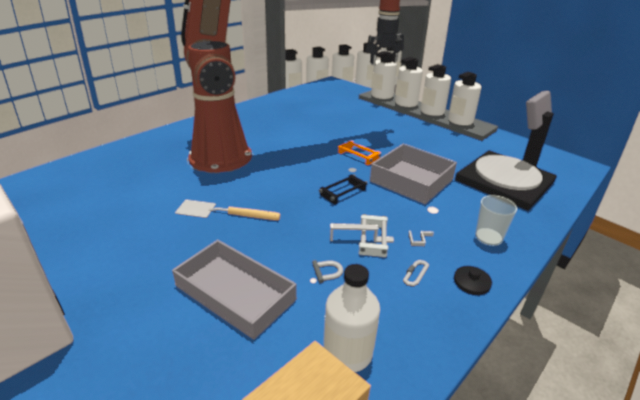

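Top view: the steel/aluminium shackle with the hook through it is at (309,145). Possible mix-ups are the black shackle (265,223), the orange shackle (174,273), the short hook on its side (275,116), the D-shackle (375,146) and the carabiner (319,92). The tray is at (454,178) and the bin at (175,182). I choose the silver one with the standing hook and check it in a close crop.

```bash
python3 - <<'E'
from h import *
t=cv2.imread('pics/top0.png')[105:190,255:355]; s=cv2.imread('pics/scene0.png')[205:265,320:420]
a=cv2.resize(t,None,fx=6,fy=6,interpolation=cv2.INTER_CUBIC)[:,:600]
cv2.imwrite('pics/crop1.png',a)
C=cam('top')
im=cv2.imread('pics/top0.png')
hsv=cv2.cvtColor(im,cv2.COLOR_BGR2HSV)
m=((hsv[...,1]<90)&(hsv[...,2]>60)).astype(np.uint8)
n,l,st,ce=cv2.connectedComponentsWithStats(m)
for i in range(1,n):
    if st[i,4]>300 : 
        c=max(cv2.findContours((l==i).astype(np.uint8),0,1)[0],key=cv2.contourArea); r=cv2.minAreaRect(c); print(st[i].tolist(),ce[i].round(1),r)
E
```

```text
[0, 0, 640, 27, 14155] [303.1  10.7] ((319.5, 13.0), (26.0, 639.0), 90.0)
[404, 33, 138, 65, 5726] [473.2  60.4] ((471.21759033203125, 62.829410552978516), (60.743629455566406, 137.28672790527344), 85.60128784179688)
[196, 37, 39, 48, 1391] [216.3  59.4] ((214.8384552001953, 60.7882080078125), (48.43800354003906, 36.34502029418945), 82.40535736083984)
[0, 59, 37, 20, 622] [16.2 69.8] ((18.0, 68.5), (19.0, 36.0), 90.0)
[52, 63, 82, 78, 5056] [ 92.6 101.1] ((92.5, 101.5), (77.0, 81.0), 90.0)
[279, 119, 64, 58, 1199] [312.4 147.5] ((315.7123718261719, 154.47216796875), (61.572784423828125, 55.079490661621094), 50.52754211425781)
[416, 128, 76, 102, 5504] [452.8 178.2] ((453.181884765625, 177.64321899414062), (97.20089721679688, 58.901554107666016), 78.02386474609375)
[361, 133, 33, 28, 346] [375.9 145.2] ((375.98779296875, 144.10977172851562), (27.33041000366211, 26.705713272094727), 51.34019470214844)
[131, 139, 90, 89, 7088] [174.7 183. ] ((174.27435302734375, 182.8891143798828), (84.27306365966797, 87.39198303222656), 86.42366790771484)
[573, 199, 67, 182, 9531] [611.5 287.6] ((606.0, 289.5), (181.0, 66.0), 90.0)
[354, 231, 83, 108, 1678] [401.4 296.3] ((390.6553955078125, 281.31756591796875), (120.54879760742188, 28.131927490234375), 54.462318420410156)
```

View pics/crop1.png

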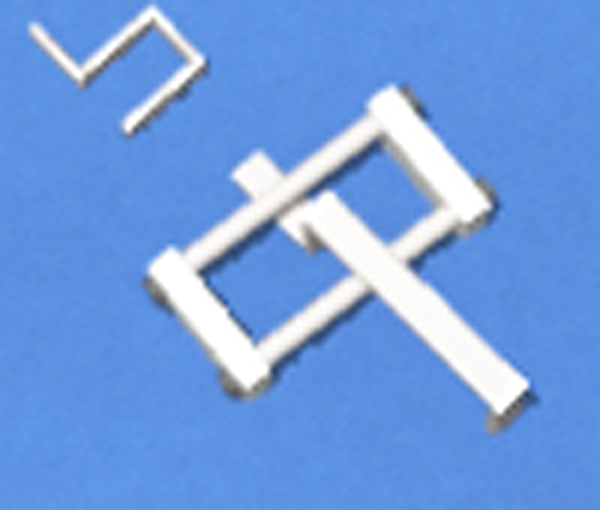

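The crop shows the silver shackle with end blocks at (210,320) and (430,155). The hook's toe is visible past the +x bar at (260,170), its upright top is at (322,207), and its arm ends at (510,392).

```bash
python3 - <<'E'
from h import *
C=cam('top'); f=lambda p:(np.array(p)+.5)/6-.5+[255,105]
a=onz(C,f([[322,207],[510,388]]),42); print('arm',a.round(1)[:,:2].tolist(),np.linalg.norm(a[1]-a[0])); d=a[0]-a[1]; print('hook yaw',np.degrees(np.arctan2(d[1],d[0])))
b=onz(C,f([[150,262],[178,250],[268,375],[245,390]]),26).mean(0); c=onz(C,f([[370,103],[395,88],[490,207],[462,222]]),26).mean(0)
print('shackle',b,c,(b+c)/2,np.linalg.norm(b-c)); e=c-b; print(np.degrees(np.arctan2(e[1],e[0])))
im=cv2.imread('pics/top0.png');hsv=cv2.cvtColor(im,cv2.COLOR_BGR2HSV)
m=((hsv[...,1]<90)&(hsv[...,2]>60)).astype(np.uint8)
n,l,st,ce=cv2.connectedComponentsWithStats(m)
for x,y,zt in((453,178,45),(175,183,60)):
    c=max(cv2.findContours((l==l[y,x]).astype(np.uint8),0,1)[0],key=cv2.contourArea)
    P=onz(C,c[:,0],zt)[:,:2].astype(np.float32); r=cv2.minAreaRect(P); print(r)
    q=cv2.approxPolyDP(cv2.convexHull(P),12,True)[:,0]; print(q.round(0).tolist())
s=observe(); Tm=R.from_quat(s['orientation']).as_matrix(); print('tool y',Tm[:,1], 'z',Tm[:,2]); print(camera_info('wrist'))
E
```

```text
arm [[628.8, 17.3], [551.9, -56.5]] 106.62593003729822
hook yaw 43.85675043717252
shackle [587.30983484  63.69065838  26.        ] [656.20753268 -27.24884865  26.        ] [621.75868376  18.22090486  26.        ] 114.091571584806
-52.85165932813064
((527.961181640625, -327.78790283203125), (233.09584045410156, 142.34689331054688), 8.236586570739746)
[[651.0, -380.0], [622.0, -245.0], [403.0, -276.0], [426.0, -412.0]]
((523.298828125, 331.62530517578125), (200.90277099609375, 201.4422149658203), 4.335561275482178)
[[627.0, 251.0], [613.0, 439.0], [425.0, 422.0], [433.0, 224.0]]
tool y [ 0.31909505  0.94772012 -0.0022197 ] z [-9.53025259e-04 -2.02126121e-03 -9.99997503e-01]
{'intrinsics': array([[322.10794775,   0.        , 320.89392727],
       [  0.        , 322.10794775, 194.99087234],
       [  0.        ,   0.        ,   1.        ]]), 'k1': 0.005065804002595894, 'mount': array([[-4.78571674e-04, -9.62247940e-01, -2.72173977e-01,
         6.79203023e+01],
       [ 9.99999883e-01, -4.41297239e-04, -1.98160968e-04,
         1.15505935e+00],
       [ 7.05703580e-05, -2.72174040e-01,  9.62248038e-01,
        -1.24442098e+02],
       [ 0.00000000e+00,  0.00000000e+00,  0.00000000e+00,
         1.00000000e+00]])}
```

```bash
J='python3 -m jog'
python3 -m jog '{"targets": [160,-285,0,0,0,-57, 160,-285,0,0,0,-57, 160,-285,0,0,0,-57, 160,-285,0,0,0,-57, 160,-285,0,0,0,-57, 160,-285,0,0,0,-57, 160,-285,0,0,0,-57, 160,-285,0,0,0,-57]}'
python3 -m jog '{"targets": [150,-285,-40,0,0,-57, 150,-285,-40,0,0,-57, 150,-285,-40,0,0,-57, 150,-285,-40,0,0,-57, 150,-285,-40,0,0,-57, 150,-285,-40,0,0,-57, 150,-285,-40,0,0,-57, 150,-285,-40,0,0,-57]}'
python3 - <<'E'
from h import *
s=observe(); print(s['position'],R.from_quat(s['orientation']).as_matrix()[:,1],s['time'])
C=cam('top')
print(onz(C,[[361,147],[376,134],[376,160],[390,155],[394,145],[236,223],[295,223],[265,208],[265,238],[240,235],[285,115],[265,110]],13).round(0)[:,:2].tolist())
E
```

```text
time: 0.77
position: [359.8, 304.8, 249.8]
orientation: [0.616, 0.788, -0.0, 0.0]
wrist_force: [-0.0, -0.3, -0.1]
opening: 85.6
gripper_force: 0.0
time: 1.43
position: [509.9, 19.5, 209.6]
orientation: [0.917, 0.398, -0.0, 0.0]
wrist_force: [0.2, -0.3, 1.0]
opening: 85.2
gripper_force: 0.0
[509.94119986  19.46370654 209.62716944] [ 7.30781167e-01 -6.82611790e-01  1.74024271e-04] 1.4333
[[616.0, -114.0], [650.0, -153.0], [582.0, -150.0], [594.0, -185.0], [620.0, -197.0], [431.0, 195.0], [428.0, 53.0], [466.0, 125.0], [393.0, 125.0], [401.0, 185.0], [703.0, 75.0], [717.0, 125.0]]
```

```bash

python3 -m jog '{"targets": [56,-62,-60,0,0,-3, 56,-62,-60,0,0,-3, 56,-62,-60,0,0,-3, 56,-62,-60,0,0,-3, 56,-62,-60,0,0,-3]}'
python3 - <<'E'
from h import *
im,C=snap('wrist','w1.png'); np.save('w1.npy',C[2])
E
```

```text
time: 1.85
position: [564.4, -40.0, 148.7]
orientation: [0.926, 0.377, -0.002, -0.001]
wrist_force: [0.7, 0.1, -0.3]
opening: 85.6
gripper_force: 0.0
```

View pics/w1.png

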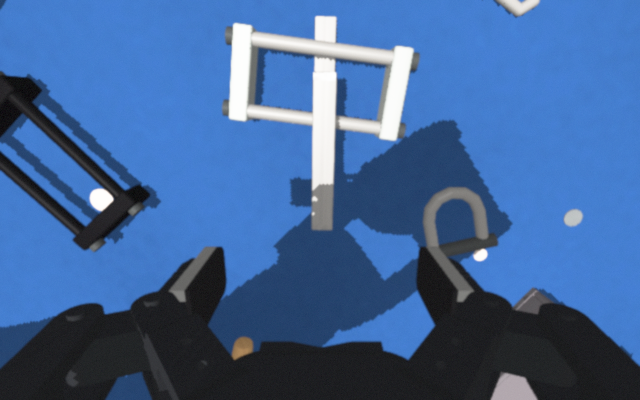

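The wrist view shows the hook arm from (325,72) down to (322,229). The toe sits above the +x bar at (325,25), with blocks at (240,72) and (397,93). The D-shackle at (460,220) is to the right, clear of the arm.

```bash
python3 - <<'E'
from h import *
K,k1,_=cam('wrist'); C=(K,k1,np.load('w1.npy'))
a=onz(C,[[325.5,72],[322.5,229]],42)[:,:2]; d=a[0]-a[1]; print('arm',a.round(1).tolist(),np.linalg.norm(d),np.degrees(np.arctan2(d[1],d[0])))
u=d/np.linalg.norm(d)
b=onz(C,[[232,27],[251,25],[247,120],[230,118]],26)[:,:2]; c=onz(C,[[395,47],[413,48],[399,139],[380,136]],26)[:,:2]
e=b.mean(0)-c.mean(0); s=(b.mean(0)+c.mean(0))/2; L=np.linalg.norm(e); y=e/L; x=np.array([y[1],-y[0]])
print('shackle',s,L,'xaxis',np.degrees(np.arctan2(x[1],x[0])))
o=a[1]+u*111; o2=a[0]-u*3; print('origin',o,o2,'in shackle',(o-s)@x,(o-s)@y,'grip',o-82*u, o2-82*u)
st=observe(); Y=R.from_quat(st['orientation']).as_matrix()[:,1]; print(st['position'],np.degrees(np.arctan2(Y[1],Y[0])))
E
```

```text
arm [[631.7, 21.2], [549.3, -56.4]] 113.15181291502512 43.32590943120829
shackle [623.37950033  19.68185877] 114.36979373532655 xaxis 37.395422331855805
origin [630.08491258  19.73256741] [629.46788824  19.15058605] in shackle 5.357998885093917 -4.031993647649063 grip [570.43298325 -36.53151818] [569.81595891 -37.11349953]
[564.74343547 -39.33467387 149.82265544] -45.63858145342202
```

```bash

python3 -m jog '{"targets": [5,2.5,-60,0,0,-1, 5,2.5,-60,0,0,-1, 5,2.5,-85,0,0,-1, 5,2.5,-108,0,0,-1, 5,2.5,-108,0,0,-1, 5,2.5,-108,0,0,-1]}' 0.3
python3 -m jog '{"targets": [0,0,0,0,0,0, 0,0,0,0,0,0, 0,0,0,0,0,0, 0,0,0,0,0,0, 0,0,0,0,0,0, 0,0,0,0,0,0, 0,0,0,0,0,0, 0,0,0,0,0,0]}' 1 60
```

```text
time: 2.4
position: [569.2, -35.8, 42.3]
orientation: [0.929, 0.37, -0.001, -0.001]
wrist_force: [-0.8, 0.5, 0.6]
opening: 59.6
gripper_force: 0.0
time: 3.07
position: [571.9, -37.4, 44.4]
orientation: [0.929, 0.369, 0.001, 0.001]
wrist_force: [-1.2, 0.9, 6.5]
opening: 14.4
gripper_force: 58.5
```

```bash

python3 -m jog '{"targets": [0,0,3,0,0,0, 0,0,6,0,0,0, 0,0,6,0,0,0, 0,0,6,0,0,0]}'
python3 - <<'E'
from h import *
im,C=snap('wrist','w2.png'); np.save('w2.npy',C[2])
s,_=snap('scene','s2.png')
cv2.imwrite('pics/c2.png',np.vstack([cv2.resize(im[0:240,160:480],(640,480))[:,:,::-1][:300],cv2.resize(s[195:270,300:460],(640,300),interpolation=2)[:,:,::-1]]))
print(observe()['wrist_force'],observe()['torque'],observe()['position'])
E
```

```text
time: 3.4
position: [570.2, -37.2, 48.2]
orientation: [0.929, 0.37, -0.0, -0.0]
wrist_force: [-0.8, 0.1, -1.7]
opening: 14.5
gripper_force: 58.5
[-0.17997342  0.38285117 -0.9162197 ] [-0.06671127  0.05811884  0.02365215] [569.95023869 -37.12971032  47.87027272]
```

View pics/c2.png

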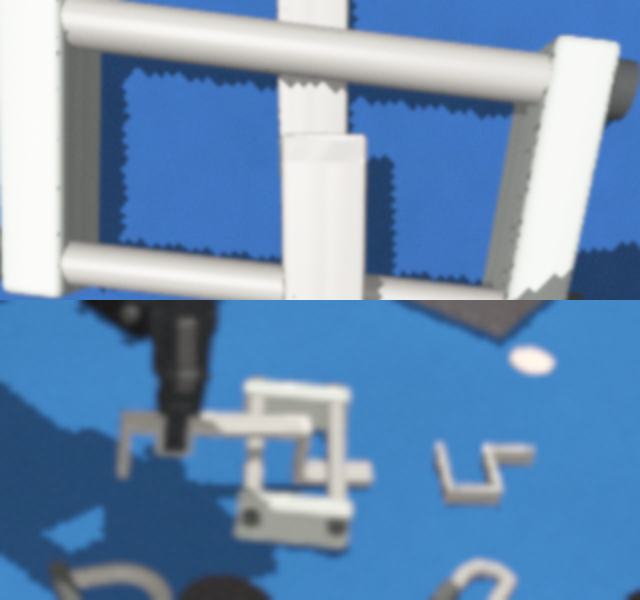

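Hook is held clear: the force shows roughly its own weight, the toe still shows under the +x bar, and the shackle is unmoved. I now turn it +84° about the upright.

```bash

python3 -m jog '{"targets": [7.3,-6.9,0,0,0,7, 15.4,-12.8,0,0,0,14, 24.1,-17.7,0,0,0,21, 33.4,-21.5,0,0,0,28, 43.1,-24.1,0,0,0,35, 53,-25.5,0,0,0,42, 53,-25.5,0,0,0,42, 53,-25.5,0,0,0,42]}'
python3 - <<'E'
from h import *
s=observe(); Y=R.from_quat(s['orientation']).as_matrix()[:,1]; print(s['position'],s['wrist_force'],s['torque'],np.degrees(np.arctan2(Y[1],Y[0])))
E
```

```text
time: 4.17
position: [623.4, -62.7, 47.9]
orientation: [0.736, 0.677, -0.0, -0.0]
wrist_force: [-0.1, -0.8, -1.2]
opening: 14.7
gripper_force: 58.6
[623.35715927 -62.7225641   47.92289253] [-0.13938473 -0.75129508 -1.22606528] [-0.06300623 -0.00138815 -0.02450423] -4.791644456213109
```

```bash

python3 -m jog '{"targets": [10,-1.7,0,0,0,7, 20,-2.2,0,0,0,14, 29.7,-1,0,0,0,21, 39.1,0.9,0,0,0,28, 48.1,3.9,0,0,0,35, 56.4,8.5,0,0,0,42, 56.4,8.5,0,0,0,42, 56.4,8.5,0,0,0,42]}'
python3 - <<'E'
from h import *
im,C=snap('wrist','w3.png'); np.save('w3.npy',C[2])
s=observe(); Y=R.from_quat(s['orientation']).as_matrix()[:,1]; print(s['position'],s['wrist_force'],s['torque'],np.degrees(np.arctan2(Y[1],Y[0])))
E
```

```text
time: 4.83
position: [679.0, -53.8, 47.8]
orientation: [0.445, 0.896, -0.0, -0.001]
wrist_force: [0.2, -0.7, -1.7]
opening: 14.2
gripper_force: 58.7
[678.68998693 -53.96633445  47.77081236] [ 0.05109907  0.46358163 -1.69624049] [-0.00930073 -0.02775549  0.01657002] 37.16899609501829
```

View pics/w3.png

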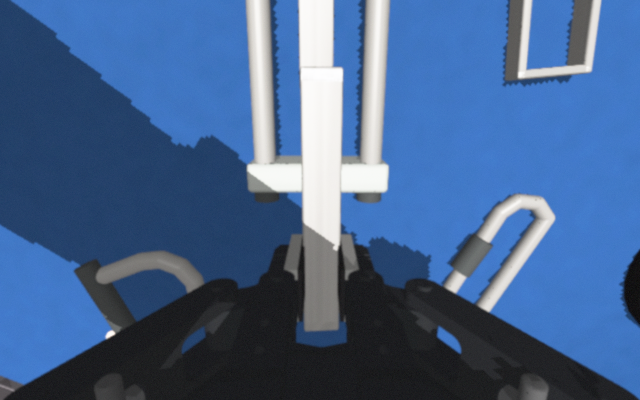

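The picture shows the toe lying along the slot, centred between the bars (toe columns 300–333, bars at 260 and 377). Lifting straight up.

```bash

python3 -m jog '{"targets": [0,0,5,0,0,0, 0,0,15,0,0,0, 0,0,30,0,0,0, 0,0,50,0,0,0, 0,0,80,0,0,0, 0,0,110,0,0,0, 0,0,110,0,0,0, 0,0,110,0,0,0]}'
python3 - <<'E'
from h import *
im,C=snap('top','t3.png')
s=observe(); print(s['wrist_force'],s['torque'],s['position'])
hsv=cv2.cvtColor(im,cv2.COLOR_RGB2HSV)
m=((hsv[...,1]<90)&(hsv[...,2]>60)).astype(np.uint8)[100:235,395:510]
c=max(cv2.findContours(m,0,1)[0],key=cv2.contourArea)+[395,100]
h=cv2.convexHull(c); q=cv2.approxPolyDP(h,5,True)[:,0]; print(q.tolist())
# floor vs walls: brightness
a=cv2.resize(im[100:240,395:515],None,fx=5,fy=5,interpolation=2)[:,:,::-1]
b=cv2.resize(im[100:240,270:350],None,fx=2.5,fy=2.5,interpolation=2)[:,:,::-1]
b=np.vstack([b,np.zeros((a.shape[0]-b.shape[0],b.shape[1],3),np.uint8)]); cv2.imwrite('pics/tray.png',np.hstack([a,b])[:600])
E
```

```text
time: 5.55
position: [682.6, -54.8, 163.9]
orientation: [0.444, 0.896, 0.001, 0.004]
wrist_force: [-0.4, -0.6, -2.7]
opening: 14.3
gripper_force: 58.7
[-0.97525567 -0.145447   -1.60575841] [-0.05486705 -0.01356322 -0.0404253 ] [680.6883938  -54.43207357 160.83953528]
[[470, 128], [491, 218], [435, 229], [416, 140]]
```

View pics/tray.png

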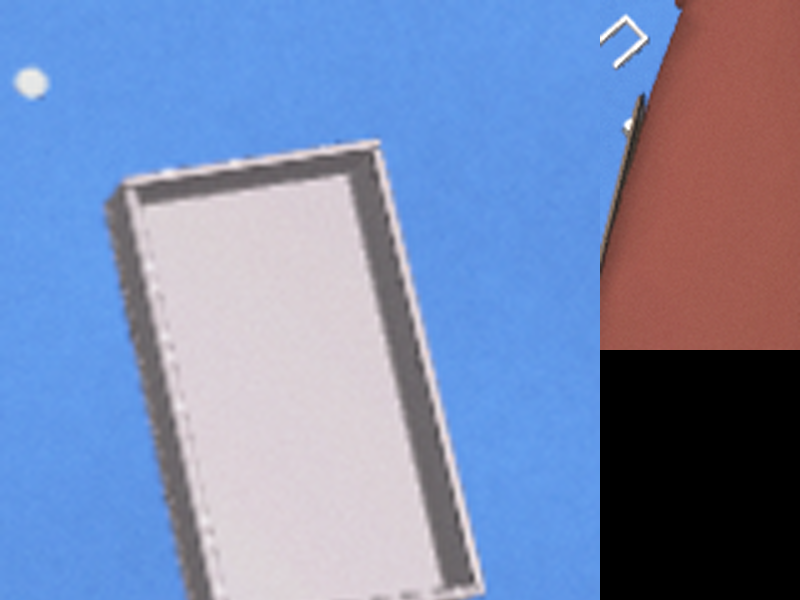

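The tray rim corners are at crop (127,182), (379,143) and (483,592). The arm hides the shackle here, so I check it later.

```bash
python3 - <<'E'
from h import *
C=cam('top'); f=lambda p:(np.array(p)+.5)/5-.5+[395,100]
P=onz(C,f([[127,182],[379,143],[483,592]]),45)[:,:2]
c=(P[0]+P[2])/2; L=P[1]-P[2]; W=P[0]-P[1]
print(c,np.linalg.norm(L),np.linalg.norm(W),np.degrees(np.arctan2(L[1],L[0])),np.degrees(np.arctan2(W[1],W[0])))
E
```

```text
[ 529.06857443 -333.93192948] 226.14163643653202 127.48108491501881 7.9519400493923245 98.35856354890127
```

```bash

python3 -m jog '{"targets": [-100,-143,0,0,0,-57, -100,-143,0,0,0,-57, -100,-143,0,0,0,-57, -100,-143,0,0,0,-57, -100,-143,0,0,0,-57, -100,-143,0,0,0,-57, -100,-143,0,0,0,-57, -100,-143,0,0,0,-57]}'
python3 -m jog '{"targets": [-101,-143,0,0,0,-57, -101,-143,0,0,0,-57, -101,-143,0,0,0,-57, -101,-143,0,0,0,-57, -101,-143,0,0,0,-57, -101,-143,0,0,0,-57, -101,-143,0,0,0,-57, -101,-143,0,0,0,-57]}'
python3 -m jog '{"targets": [0,0,0,0,0,-5, 0,0,0,0,0,-5, 0,0,0,0,0,-5, 0,0,0,0,0,-5]}'
python3 - <<'E'
from h import *
im,C=snap('wrist','w4.png'); np.save('w4.npy',C[2]); t,Ct=snap('top','t4.png')
s=observe(); Y=R.from_quat(s['orientation']).as_matrix()[:,1]; print(s['position'],s['wrist_force'],np.degrees(np.arctan2(Y[1],Y[0])),s['qpos'])
u=np.array([np.cos(np.radians(8)),np.sin(np.radians(8))]);v=np.array([-u[1],u[0]]);c=np.array([529,-334])
# tray rim corners drawn in wrist view for checking
for a,b in((1,1),(1,-1),(-1,-1),(-1,1)):
    p=np.r_[c+a*115*u+b*65*v,45]; q=proj(C,p)[0]; cv2.circle(im,tuple(int(round(k)) for k in q),3,(255,0,0),1)
cv2.imwrite('pics/v4.png',np.vstack([im[:,:,::-1],cv2.resize(t[100:200,250:410],(320,200),interpolation=2)[:,:,::-1].repeat(1,0) if 0 else cv2.copyMakeBorder(cv2.resize(t[100:200,250:410],(320,200),interpolation=2)[:,:,::-1],0,0,0,320,0)]))
E
```

```text
time: 6.27
position: [577.8, -197.1, 156.1]
orientation: [0.819, 0.573, -0.001, -0.002]
wrist_force: [-0.2, -0.8, -1.7]
opening: 14.4
gripper_force: 58.9
time: 6.93
position: [476.9, -339.5, 156.1]
orientation: [0.994, 0.113, -0.002, -0.002]
wrist_force: [0.5, 0.9, -1.5]
opening: 14.3
gripper_force: 59.0
time: 7.27
position: [478.1, -339.5, 157.2]
orientation: [0.997, 0.074, -0.001, -0.001]
wrist_force: [0.0, -0.1, -1.4]
opening: 14.4
gripper_force: 59.0
[ 478.52578488 -339.78791599  157.75125368] [ 0.39239009  0.26408713 -0.45544449] -81.54038803553532 [-7.37017819e-01  2.32661392e-01  1.77877213e+00  1.56714840e-05
  1.13131899e+00  6.86123422e-01]
```

View pics/v4.png

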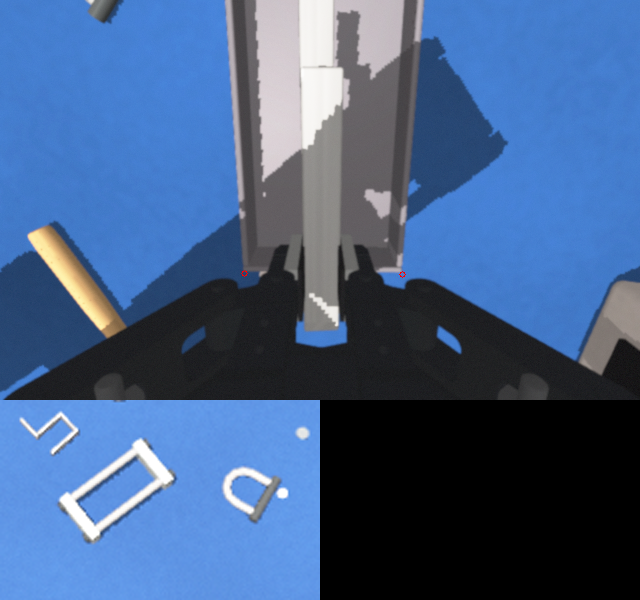

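The view shows the hook centred over the tray, with the predicted near rim corners (244,273) and (403,274) matching the picture. The shackle lies unmoved and flat (lower strip, at (117,490)). Lowering.

```bash

python3 -m jog '{"targets": [0,0,-30,0,0,0, 0,0,-60,0,0,0, 0,0,-85,0,0,0, 0,0,-100,0,0,0, 0,0,-106,0,0,0, 0,0,-106,0,0,0, 0,0,-106,0,0,0]}'
python3 -m jog '{"targets": [0,0,-2,0,0,0, 0,0,-4,0,0,0, 0,0,-4,0,0,0]}'
```

```text
time: 7.95
position: [479.4, -340.5, 52.8]
orientation: [0.997, 0.073, 0.0, 0.0]
wrist_force: [0.1, 0.4, -0.6]
opening: 14.2
gripper_force: 59.1
time: 8.2
position: [479.8, -340.9, 49.5]
orientation: [0.997, 0.073, 0.001, 0.001]
wrist_force: [0.1, -0.2, 0.3]
opening: 14.2
gripper_force: 59.4
```

```bash

python3 -m jog '{"targets": [0,0,-1,0,0,0, 0,0,-1.5,0,0,0, 0,0,-1.5,0,0,0]}'
python3 -m jog '{"targets": [0,0,0,0,0,0, 0,0,0,0,0,0, 0,0,0,0,0,0, 0,0,0,0,0,0, 0,0,0,0,0,0]}' 0.55
python3 -m jog '{"targets": [0,0,10,0,0,0, 0,0,30,0,0,0, 0,0,60,0,0,0, 0,0,100,0,0,0, 0,0,140,0,0,0, 0,0,140,0,0,0]}'
python3 - <<'E'
from h import *
im,C=snap('wrist','w5.png')
cv2.imwrite('pics/v5.png',im[:,:,::-1])
s=observe(); print(s['position'],s['wrist_force'])
E
```

```text
time: 8.45
position: [479.8, -341.2, 49.4]
orientation: [0.997, 0.073, 0.001, 0.001]
wrist_force: [-2.9, 2.0, 9.1]
opening: 14.2
gripper_force: 60.2
time: 8.87
position: [478.6, -340.0, 46.5]
orientation: [0.997, 0.073, -0.0, -0.0]
wrist_force: [0.9, -0.1, -1.0]
opening: 38.3
gripper_force: 0.0
time: 9.37
position: [483.6, -344.3, 197.8]
orientation: [0.997, 0.073, 0.006, 0.007]
wrist_force: [2.8, -1.3, 1.5]
opening: 38.7
gripper_force: 0.0
[ 482.26688076 -343.19943136  194.30839485] [ 0.5763883  -0.24446204  0.24102674]
```

View pics/v5.png

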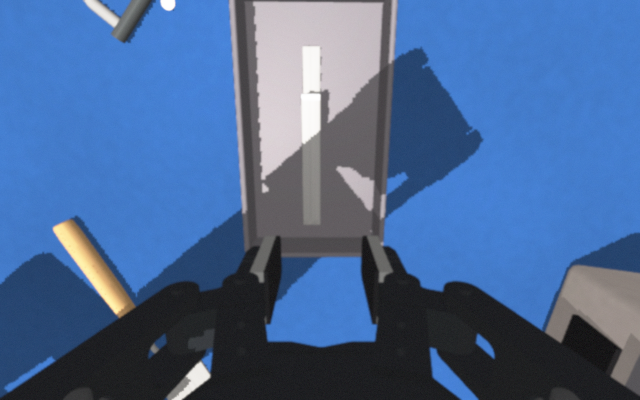

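Hook stands alone inside the tray (rows 45–225, columns 302–321) and is released. Next I re-measure the shackle and the bin.

```bash
python3 - <<'E'
from h import *
t,C=snap('top','t5.png')
hsv=cv2.cvtColor(t,cv2.COLOR_RGB2HSV); m=((hsv[...,1]<90)&(hsv[...,2]>60)).astype(np.uint8)
def comp(y0,y1,x0,x1):
    return max(cv2.findContours(m[y0:y1,x0:x1],0,1)[0],key=cv2.contourArea)+[x0,y0]
c=comp(130,235,125,225); q=cv2.approxPolyDP(cv2.convexHull(c),5,True)[:,0]; print(q.tolist())
far=q[np.argmin(q.sum(1))]; near=q[np.argmax(q.sum(1))]; F=onz(C,far,60)[0,:2]; N=onz(C,near,0)[0,:2]
d=F-N; print('bin',F,N,(F+N)/2,np.linalg.norm(d),np.degrees(np.arctan2(d[1],d[0]))-45)
# bright top faces of shackle
c=comp(110,180,270,350); 
r=cv2.minAreaRect(onz(C,c[:,0],24)[:,:2].astype(np.float32)); print('shackle',r)
M=cv2.moments((m*0+cv2.drawContours(np.zeros_like(m),[c],-1,1,-1))); print(onz(C,[[M['m10']/M['m00'],M['m01']/M['m00']]],20))
s=observe();print(s['position'])
E
```

```text
[[210, 139], [220, 219], [134, 224], [131, 146]]
bin [612.74922323 438.58050929] [443.06344667 235.7621966 ] [527.90633495 337.17135295] 264.4400323891262 5.08282197558183
shackle ((620.5541381835938, 18.028076171875), (72.37012481689453, 137.80995178222656), 36.99945068359375)
[[621.84910862  19.06864375  20.        ]]
[ 480.52645267 -341.62702951  190.81333124]
```

```bash

python3 -m jog '{"targets": [61,170,0,0,0,57, 61,170,0,0,0,57, 61,170,0,0,0,57, 61,170,0,0,0,57, 61,170,0,0,0,57, 61,170,0,0,0,57, 61,170,0,0,0,57, 61,170,0,0,0,57]}'
python3 -m jog '{"targets": [62,176,-60,0,0,57, 62,176,-60,0,0,57, 62,176,-60,0,0,57, 62,176,-60,0,0,57, 62,176,-60,0,0,57, 62,176,-60,0,0,57, 62,176,-60,0,0,57, 62,176,-60,0,0,57]}'
python3 -m jog '{"targets": [0,0,0,0,0,5, 0,0,0,0,0,5, 0,0,0,0,0,5]}'
python3 - <<'E'
from h import *
im,C=snap('wrist','w6.png')
s=observe(); Y=R.from_quat(s['orientation']).as_matrix()[:,1]; print(s['position'],np.degrees(np.arctan2(Y[1],Y[0])))
hsv=cv2.cvtColor(im,cv2.COLOR_RGB2HSV); m=((hsv[...,1]<90)&(hsv[...,2]>110)).astype(np.uint8)
for a in np.radians([37.2]):
    x=np.array([np.cos(a),np.sin(a)]);y=np.array([-x[1],x[0]]);c=np.array([622.5,19.3])
    for k in(-25,25):
        for l in(-35,35):
            p=proj(C,np.r_[c+k*x+l*y,20])[0]; cv2.circle(im,tuple(int(round(v)) for v in p),3,(255,0,0),-1)
cv2.imwrite('pics/v6.png',im[:,:,::-1])
E
```

```text
time: 10.13
position: [538.6, -168.7, 184.6]
orientation: [0.839, 0.543, -0.001, -0.002]
wrist_force: [-0.5, -0.5, 1.1]
opening: 38.3
gripper_force: 0.0
time: 10.8
position: [599.9, 7.1, 124.0]
orientation: [0.478, 0.878, -0.001, -0.002]
wrist_force: [0.4, -0.2, -0.4]
opening: 38.2
gripper_force: 0.0
time: 11.05
position: [600.5, 6.0, 125.1]
orientation: [0.444, 0.896, -0.001, -0.002]
wrist_force: [0.0, 1.7, -0.5]
opening: 38.3
gripper_force: 0.0
[600.74983029   5.93203279 125.44786306] 37.26284935475584
```

View pics/v6.png

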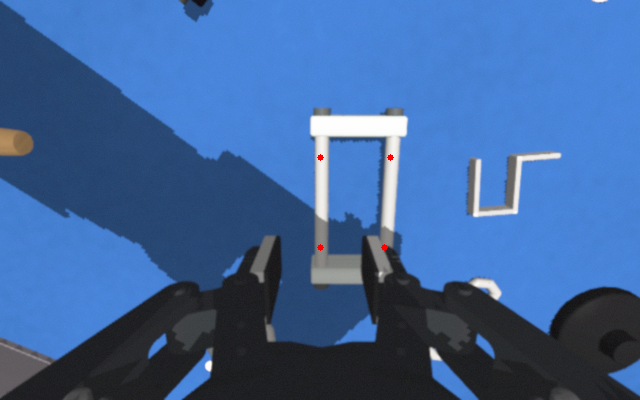

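Overlaid bar points fall on the −x bar (column 320) and within 3 px on the +x bar. The −x bar is centred between the fingers, so I descend and grip it.

```bash

python3 -m jog '{"targets": [2,-1.8,-30,0,0,0, 2,-1.8,-60,0,0,0, 2,-1.8,-80,0,0,0, 2,-1.8,-92,0,0,0, 2,-1.8,-98,0,0,0, 2,-1.8,-101,0,0,0, 2,-1.8,-101,0,0,0, 2,-1.8,-101,0,0,0]}'
python3 -m jog '{"targets": [0,0,0,0,0,0, 0,0,0,0,0,0, 0,0,0,0,0,0, 0,0,0,0,0,0, 0,0,0,0,0,0, 0,0,0,0,0,0, 0,0,0,0,0,0]}' 1 100
python3 -m jog '{"targets": [0,0,5,0,0,0, 0,0,15,0,0,0, 0,0,15,0,0,0, 0,0,15,0,0,0]}'
```

```text
time: 11.77
position: [605.1, 3.9, 27.1]
orientation: [0.443, 0.896, 0.0, 0.001]
wrist_force: [0.2, -0.5, 0.0]
opening: 38.2
gripper_force: 0.0
time: 12.35
position: [604.8, 3.8, 27.4]
orientation: [0.443, 0.896, 0.0, 0.001]
wrist_force: [-1.6, -1.0, 6.4]
opening: 6.4
gripper_force: 98.1
time: 12.68
position: [604.3, 4.0, 41.5]
orientation: [0.443, 0.896, 0.0, 0.001]
wrist_force: [0.1, 0.4, -2.8]
opening: 6.3
gripper_force: 98.1
```

```bash

python3 -m jog '{"targets": [0,0,25,0,0,0, 0,0,60,0,0,0, 0,0,95,0,0,0, 0,0,120,0,0,0, 0,0,120,0,0,0, 0,0,120,0,0,0]}'
python3 -m jog '{"targets": [-10,33,0,0,0,-4, -21,70,0,0,0,-8, -32,105,0,0,0,-12, -43,140,0,0,0,-16, -54,175,0,0,0,-20, -65,210,0,0,0,-24, -76,245,0,0,0,-28, -85,280,0,0,0,-32]}'
python3 -m jog '{"targets": [-8,25,0,0,0,0, -16,51,0,0,0,0, -16,51,0,0,0,0, -16,51,0,0,0,0, -16,51,0,0,0,0]}'
python3 - <<'E'
from h import *
im,C=snap('wrist','w7.png'); snap('scene','s7.png')
s=observe(); Y=R.from_quat(s['orientation']).as_matrix()[:,1]; print(s['position'],np.degrees(np.arctan2(Y[1],Y[0])),s['wrist_force'],s['torque'],s['opening'])
# bars / shackle: light low-sat blobs, bin floor excluded by brightness
hsv=cv2.cvtColor(im,cv2.COLOR_RGB2HSV); m=((hsv[...,1]<30)&(hsv[...,2]>225)).astype(np.uint8)
n,l,st,ce=cv2.connectedComponentsWithStats(m)
for i in range(1,n):
    if st[i,4]>150: print(st[i].tolist())
x=np.array([np.cos(np.radians(5)),np.sin(np.radians(5))]);y=np.array([-x[1],x[0]])
c=s['position'][:2]+25*x
print('pred block tops', [proj(C,np.r_[c+a*33*x+b*y,s['position'][2]-24.5+26-0])[0].round().tolist() for a in(-1,1) for b in(-64,-50,50,64)])
print('pred bin rim',[proj(C,np.r_[np.array([528,337])+a*95*x+b*95*y,60])[0].round().tolist() for a in(-1,1) for b in(-1,1)])
E
```

```text
time: 13.18
position: [605.2, 3.9, 162.7]
orientation: [0.443, 0.896, 0.001, 0.002]
wrist_force: [-0.5, 0.3, -3.6]
opening: 6.0
gripper_force: 98.4
time: 13.85
position: [515.4, 284.7, 157.0]
orientation: [0.674, 0.738, -0.003, -0.002]
wrist_force: [-0.0, 0.2, -4.1]
opening: 6.2
gripper_force: 98.3
time: 14.27
position: [501.3, 334.0, 158.1]
orientation: [0.673, 0.74, -0.002, -0.001]
wrist_force: [-0.3, 0.5, -3.0]
opening: 6.2
gripper_force: 98.3
[502.3853941  333.57249389 159.21085797] 5.3209843887967105 [ 0.34131501  0.29346862 -3.01095215] [ 0.03354257  0.02104767 -0.0104592 ] 6.603705441907912
[303, 114, 167, 32, 5060]
[473, 279, 14, 24, 234]
pred block tops [[302.0, 396.0], [302.0, 372.0], [300.0, 159.0], [299.0, 121.0], [441.0, 397.0], [444.0, 373.0], [474.0, 160.0], [479.0, 122.0]]
pred bin rim [[234.0, 315.0], [214.0, 60.0], [471.0, 317.0], [511.0, 62.0]]
```

```bash
python3 - <<'E'
from h import *
im=cv2.imread('pics/w7.png'); hsv=cv2.cvtColor(im,cv2.COLOR_BGR2HSV); b=(hsv[...,1]>120).astype(int)
for r in(80,120,160,200): 
    t=np.flatnonzero(np.diff(b[r])); print(r,b[r,0],t.tolist())
for c in(260,360,470):
    t=np.flatnonzero(np.diff(b[:,c])); print('c',c,b[0,c],t.tolist())
m=((hsv[...,1]<30)&(hsv[...,2]>225)).astype(np.uint8)
c=max(cv2.findContours(m,0,1)[0],key=cv2.contourArea); print(cv2.approxPolyDP(cv2.convexHull(c),3,True)[:,0].tolist())
E
```

```text
80 1 [218]
120 1 [51, 73, 220, 503]
160 1 [7, 8, 49, 51, 149, 151, 180, 181, 223, 496]
200 1 [153, 154, 172, 179, 225, 489]
c 260 1 [56]
c 360 1 [58]
c 470 1 [60]
[[469, 115], [466, 144], [303, 143], [306, 114]]
```

Measured bin rim agrees with prediction (218/503/58 against 215/502/60). The shackle block lies well inside. Lowering with force checks.

```bash

python3 -m jog '{"targets": [0,0,-30,0,0,0, 0,0,-60,0,0,0, 0,0,-85,0,0,0, 0,0,-100,0,0,0, 0,0,-107,0,0,0, 0,0,-107,0,0,0, 0,0,-107,0,0,0]}'
python3 -m jog '{"targets": [0,0,-3,0,0,0, 0,0,-6,0,0,0, 0,0,-9,0,0,0, 0,0,-9,0,0,0, 0,0,-9,0,0,0]}' - 40
python3 -m jog '{"targets": [0,0,-3,0,0,0, 0,0,-6,0,0,0, 0,0,-6,0,0,0, 0,0,-6,0,0,0]}' - 30
```

```text
time: 14.95
position: [503.4, 334.5, 54.0]
orientation: [0.674, 0.739, 0.0, 0.0]
wrist_force: [-0.0, 0.2, -2.5]
opening: 6.1
gripper_force: 98.4
time: 15.37
position: [502.8, 335.1, 44.9]
orientation: [0.673, 0.74, 0.0, 0.0]
wrist_force: [0.8, 0.5, -2.4]
opening: 6.0
gripper_force: 98.4
time: 15.7
position: [502.4, 334.9, 38.3]
orientation: [0.673, 0.74, -0.0, -0.0]
wrist_force: [0.4, -0.4, -2.8]
opening: 6.1
gripper_force: 98.4
```

```bash

python3 -m jog '{"targets": [0,0,-2,0,0,0, 0,0,-4,0,0,0, 0,0,-4,0,0,0, 0,0,-4,0,0,0]}' 1 30
python3 -m jog '{"targets": [0,0,-1,0,0,0, 0,0,-2,0,0,0, 0,0,-2,0,0,0, 0,0,-2,0,0,0]}'
```

```text
time: 16.03
position: [502.6, 334.9, 34.5]
orientation: [0.673, 0.74, -0.0, -0.0]
wrist_force: [1.6, -0.1, -3.7]
opening: 6.1
gripper_force: 98.4
time: 16.37
position: [502.9, 335.1, 32.8]
orientation: [0.673, 0.74, 0.0, 0.0]
wrist_force: [-0.4, 0.8, -1.9]
opening: 6.0
gripper_force: 98.5
```

```bash

python3 -m jog '{"targets": [0,0,-1,0,0,0, 0,0,-2,0,0,0, 0,0,-2,0,0,0, 0,0,-2,0,0,0]}'
python3 -m jog '{"targets": [0,0,-1,0,0,0, 0,0,-1.5,0,0,0, 0,0,-1.5,0,0,0, 0,0,-1.5,0,0,0]}'
```

```text
time: 16.7
position: [503.0, 335.2, 32.4]
orientation: [0.673, 0.74, -0.0, -0.0]
wrist_force: [-3.2, -1.8, 6.3]
opening: 6.3
gripper_force: 99.5
time: 17.03
position: [503.0, 335.2, 32.3]
orientation: [0.673, 0.74, -0.001, -0.0]
wrist_force: [-6.7, -4.1, 13.7]
opening: 6.2
gripper_force: 100.6
```

```bash

python3 -m jog '{"targets": [0,0,1.5,0,0,0, 0,0,2.5,0,0,0, 0,0,2.5,0,0,0]}'
python3 -m jog '{"targets": [0,0,0,0,0,0, 0,0,0,0,0,0, 0,0,0,0,0,0, 0,0,0,0,0,0, 0,0,0,0,0,0]}' 0.6
python3 -m jog '{"targets": [0,0,5,0,0,0, 0,0,15,0,0,0, 0,0,30,0,0,0, 0,0,60,0,0,0, 0,0,100,0,0,0, 0,0,130,0,0,0, 0,0,130,0,0,0, 0,0,130,0,0,0]}'
python3 - <<'E'
from h import *
im,C=snap('wrist','w8.png')
s=observe(); print(s['position'],s['wrist_force'],s['opening'])
hsv=cv2.cvtColor(im,cv2.COLOR_RGB2HSV); m=((hsv[...,1]<30)&(hsv[...,2]>225)).astype(np.uint8)
for c in cv2.findContours(m,0,1)[0]:
    if cv2.contourArea(c)>150:
        q=cv2.approxPolyDP(cv2.convexHull(c),3,True)[:,0]; print(q.tolist(), onz(C,q,31)[:,:2].round(0).tolist())
x=np.array([np.cos(np.radians(5)),np.sin(np.radians(5))]);y=np.array([-x[1],x[0]]);c=np.array([503,335])+25*x
print('pred',[proj(C,np.r_[c+a*33*x+b*y,31])[0].round().tolist() for a in(-1,1) for b in(50,64)])
E
```

```text
time: 17.28
position: [503.3, 335.3, 32.4]
orientation: [0.673, 0.74, 0.001, 0.0]
wrist_force: [-1.5, -0.9, 3.5]
opening: 6.3
gripper_force: 98.8
time: 17.7
position: [502.8, 335.0, 31.6]
orientation: [0.673, 0.74, -0.0, -0.0]
wrist_force: [0.3, -0.1, -0.5]
opening: 34.1
gripper_force: 0.0
time: 18.37
position: [505.1, 336.3, 166.3]
orientation: [0.673, 0.74, 0.004, 0.001]
wrist_force: [0.4, -0.7, 0.2]
opening: 33.7
gripper_force: 0.0
[503.48225856 335.38380522 163.62756724] [-0.01932457  0.10304333 -0.30841794] 34.28690457823556
[[390, 113], [388, 125], [309, 125], [309, 111]] [[556.0, 404.0], [555.0, 395.0], [493.0, 389.0], [492.0, 400.0]]
pred [[305.0, 131.0], [305.0, 113.0], [388.0, 132.0], [389.0, 114.0]]
```

```bash

python3 -m jog '{"targets": [-80,-240,60,0,0,0, -80,-240,60,0,0,0, -80,-240,60,0,0,0, -80,-240,60,0,0,0, -80,-240,60,0,0,0, -80,-240,60,0,0,0, -80,-240,60,0,0,0, -80,-240,60,0,0,0]}'
python3 -m jog '{"targets": [0,-60,0,0,0,0, 0,-60,0,0,0,0, 0,-60,0,0,0,0, 0,-60,0,0,0,0, 0,-60,0,0,0,0]}'
python3 - <<'E'
from h import *
t,C=snap('top','t9.png'); hsv=cv2.cvtColor(t,cv2.COLOR_RGB2HSV); print(observe()['dq'])
def rep(name,x0,x1,y0,y1,z):
    v=hsv[y0:y1,x0:x1,2]; s=hsv[y0:y1,x0:x1,1]; m=((v>238)&(s<20)).astype(np.uint8)
    for c in cv2.findContours(m,0,1)[0]:
        if cv2.contourArea(c)>20:
            P=onz(C,(c+[x0,y0])[:,0],z)[:,:2].astype(np.float32); print(name,cv2.contourArea(c),cv2.minAreaRect(P))
rep('bin',130,225,135,230,31); rep('tray',415,495,125,235,45); rep('bench',270,350,110,180,26)
E
```

```text
time: 19.08
position: [421.5, 93.0, 220.9]
orientation: [0.675, 0.738, -0.001, -0.0]
wrist_force: [1.8, 0.4, 0.4]
opening: 34.2
gripper_force: 0.0
time: 19.5
position: [422.5, 36.2, 220.7]
orientation: [0.673, 0.74, -0.0, -0.001]
wrist_force: [-0.1, 0.4, 0.1]
opening: 34.2
gripper_force: 0.0
[ 0.00383498 -0.00798739 -0.00401572 -0.00578641  0.0001519  -0.00454921]
bin 1159.0 ((528.67919921875, 339.46636962890625), (65.84365844726562, 127.02566528320312), 5.431535243988037)
bin 25.5 ((641.5030517578125, 234.72866821289062), (22.23178482055664, 10.269002914428711), 89.01368713378906)
tray 283.0 ((522.307861328125, -332.4766845703125), (146.16641235351562, 26.730228424072266), 14.157604217529297)
```

```bash
python3 -c "from workcell import hand_in; print(hand_in())"
```

```text
the job is handed in; nothing more can be done
None
```

I twisted the hook free and set it down inside the long tray, then laid the shackle flat in the square bin; both are released, the last camera measurements agree, and the job is handed in at about 19.6 s.

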